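# Stack the shortbread and cover it with the cloche

### The job

Take the two shortbread biscuits off the marble slab and stack them one by one on the biscuit that lies on the lazy susan, so that the three make one straight pile with edges flush all round. Then cover the pile with the glass cloche, standing flat on the lazy susan and without upsetting the pile. Set everything down rather than dropping it, and leave the other things on the trolley where they are.

Things in the scene. Friction and masses are not known exactly. Their poses are not given: they have to be found in the camera images.
- biscuit_a: oblong shortbread biscuit, golden with dark docking holes, 60 mm (its x) by 90 mm (its y) by 12 mm thick, about 42 g; origin at the centre of its underside, z up. At the start it lies flat on the marble slab.
- biscuit_b: oblong shortbread biscuit, golden with dark docking holes, 60 mm (its x) by 90 mm (its y) by 12 mm thick, about 42 g; origin at the centre of its underside, z up. The same as biscuit_a; at the start it lies flat on the marble slab beside it, centres 100 to 116 mm apart along the slab's length (x); the two may go on the pile in either order and either way round.
- biscuit_base: oblong shortbread biscuit, golden with dark docking holes, 60 mm (its x) by 90 mm (its y) by 12 mm thick, about 42 g; origin at the centre of its underside, z up. It lies flat near the middle of the lazy susan from the start and is the bottom of the pile.
- cloche: clear glass cloche: straight-sided dome open below, 140 mm outside and 132 mm inside diameter, straight for the lower 60 mm, curving in to the dome's top at 105 mm, above it a dark wooden knob on a short neck, total height 143 mm; about 0.45 kg; origin at the centre of its open rim (its underside), z up. It starts standing on the trolley top (z = 0).
- cloche_knob (a point): the middle of the cloche's knob, on its axis, 129 mm above the rim; there the knob is a round grip 32 mm across with straight sides from 121 to 137 mm above the rim; below it a neck 16 mm across meets the dome's top, 105 mm above the rim, which slopes away all round
- turntable_top (a point): the centre of the lazy susan's white plastic plate, on its flat upper face, 32 mm above the trolley top; the plate is 220 mm across with a 6 mm high lip at its edge, flat inside 103 mm radius, and turns about its vertical axis with light friction; its foot does not slide
- slab: flat marble serving slab, 230 mm (its x) by 140 mm (its y), 10 mm thick, fixed; origin at the centre of its underside
- mortar: white ceramic mortar, 128 mm across and 75 mm high, its pestle standing in it and leaning out to about 135 mm, loose, must stay where it is; origin on its underside, near the centre
- bento: blue plastic bento box with a pale clip-on lid, 74 x 188 x 58 mm high, loose, must stay where it is; origin on its underside, near the centre
- bottle_opener: flat stainless bottle opener, 125 mm long, 5 mm thick, lying down, loose, must stay where it is; origin on its underside, near the centre
- mug: blue ceramic mug, 74 mm across and 82 mm high, loose, must stay where it is; origin on its underside, near the centre
- honey_jar: amber glass jar with a brass lid, 68 mm across and 95 mm high, loose, must stay where it is; origin on its underside, near the centre
Not all that is in view belongs to the job. What is shaped like the biscuit_a but orange or pink is not meant. What is shaped like the cloche but blue is not meant.

How it is judged:
By the outcome, as a careful person would: the job done as asked, in the order asked, and still so for the second after the job is handed in, with the robot touching nothing.
It also fails if it takes over 64 s, if anything falls off the work surface, if the arm or the gripper's body presses on something with over 40 N, if the wrist force passes 120 N, or if a joint passes its speed limit or range.

### The arm

A 6-joint arm with a two-finger parallel gripper is mounted at the origin on the work surface. World frame = base frame: x ahead of the robot, y to its left, z up, the work surface at z = 0. Lengths are in m, angles in rad, forces in N, time in s.
With the tool pointing down it reaches from about 0.35 to 0.975 m from the base axis. Payload 17.4 kg.
Tool frame: the origin (TCP) lies midway between the tips of the shut fingers; the grasp point (between the pads) lies 19 mm behind it; z points along the fingers, y is the line along which they close (so a half turn about z gives the same grasp; the last joint's range is limited). The gripper opens to 85 mm and grips with 20 to 120 N. Pads are 22 mm wide; open, the fingers measure 114 mm over their backs; the gripper's body (76 mm by 85 mm) begins 54 mm behind the grasp point. The pads swing forward as they close: fully open they stand 13 mm farther back than shut.
Start: joints at [-1.379, 0.116, 1.442, -0, 1.584, -0.038], TCP at [0.154, -0.657, 0.231] pointing down, gripper open.
Joint ranges: [-2.83, 2.83], [-0.83, 2.19], [0.07, 2.5], [-1.14, 4.28], [0.01, 3], [-2.97, 2.97]. Speed limits (rad/s): [1.89, 1.89, 2.22, 3.14, 3.14, 3.14].

### API

Orientations are given as a rotation vector (axis times angle).
In Python, from plant import env gives the robot as it stands. Calls block until the motion is done:
- env.move_ptp(position, orientation): joint-space move of the TCP to a pose.
- env.line_to(position, feed=0.15, orientation=None, contact_N=None): straight line of the TCP; orientation=None keeps the orientation; feed is the mean speed in m/s. With contact_N (N) it stops when the force on the tool has changed by that much, and returns True; else False.
- env.set_joints(angles): joint-space move.
- env.command_gripper(opening, f_grip=None): finger opening in m; f_grip is the grip in N (None keeps the last); returns when the fingers have stopped.
- env.hold(seconds).
- env.ik(position, orientation): joint angles nearest the present ones, or None.
- env.grab_frame(name): name is "scene" or "top" or "wrist"; returns (picture, depth): 420x560x3 uint8, red, green, blue; 420x560 float32, m along the optical axis (not along the pixel's ray), 0 where there is no reading.
- env.get_calibration(name): a dict with "K" (3x3 intrinsics, pixels), "k1" (the pictures are not rectified: a ray, as slopes to the right and down, at radius r is drawn at 1 + k1 r^2 times it, then the intrinsics apply), "world_from_camera" (4x4, takes a point from camera to world coordinates). Camera axes: x right, y up, looking along -z (the intrinsics and any distortion apply to the point x, -y, -z); pixel columns grow to the right and rows downward; lengths in m; the calibration is good to about 2 mm. A picture is of the moment at which its call begins: read the wrist's pose just before it. get_calibration takes no time and is no camera call; for the wrist camera it gives the pose at the moment of the call.
A pose or a line that the arm cannot do raises env.IKError and nothing moves.
- env.finish_job(): hands the job in; it is judged then, once.
Readings, each from a call of its own:
- env.get_t(): time.
- env.get_q(): joint angles.
- env.get_dq(): joint speeds.
- env.get_effort(): joint torques, N m.
- env.get_position(): TCP position.
- env.get_tool_rot(): TCP orientation.
- env.get_force(): force on the tool from outside, world axes, zero at the start.
- env.get_ft_torque(): the same for the moment, N m.
- env.get_width(): finger opening in m.
- env.get_grasp_force(): force on a finger pad.
Only numpy, scipy, OpenCV 4.12 (cv2) and the standard library are available. Lean on these libraries where they do the work, as an engineer would, in place of code of your own. Each camera call takes 0.05 s, during which the arm holds its last target. There are 200 camera calls.

## Working session

There is one attempt and no reset: what is moved stays moved. The work goes in short steps, each a Python script; the robot and the scene stay as the last script left them, time stands still between calls to the robot, and variables do not carry over. Pictures are saved under pics/ and viewed, at most 10 in all, crops included, and the job is handed in when it is done.

```bash
ls; mkdir -p pics
python3 - <<'E'
from plant import env
import cv2,numpy as np
np.set_printoptions(precision=4,suppress=True)
ims=[]
for n in("scene","top"):
    p,d=env.grab_frame(n); c=env.get_calibration(n)
    np.savez(f"{n}0.npz",p=p,d=d,K=c["K"],k1=c["k1"],T=c["world_from_camera"])
    print(n,c["K"],c["k1"],c["world_from_camera"]); cv2.imwrite(f"pics/{n}0.png",p[:,:,::-1])
print(env.get_t(),env.get_position(),env.get_tool_rot(),env.get_width())
E
```

```text
pics
scene [[535.9799   0.     275.4553]
 [  0.     535.9799 210.158 ]
 [  0.       0.       1.    ]] 0.04617752142828254 [[ 0.7582 -0.54    0.3655  0.9659]
 [ 0.652   0.6293 -0.4229 -0.4524]
 [-0.0016  0.559   0.8292  1.1713]
 [ 0.      0.      0.      1.    ]]
top [[480.5694   0.     272.7827]
 [  0.     480.5694 211.4723]
 [  0.       0.       1.    ]] -0.086940690214836 [[-0.0172  0.9937 -0.1107  0.3822]
 [-0.9998 -0.0159  0.0133  0.0915]
 [ 0.0115  0.1109  0.9938  1.2677]
 [ 0.      0.      0.      1.    ]]
0.1 [ 0.1537 -0.6571  0.2306] [-3.1198 -0.3601  0.0001] 0.0853519018418645
```

View pics/scene0.png

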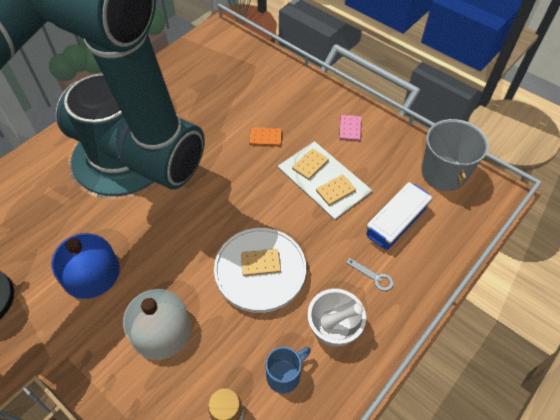

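View pics/top0.png

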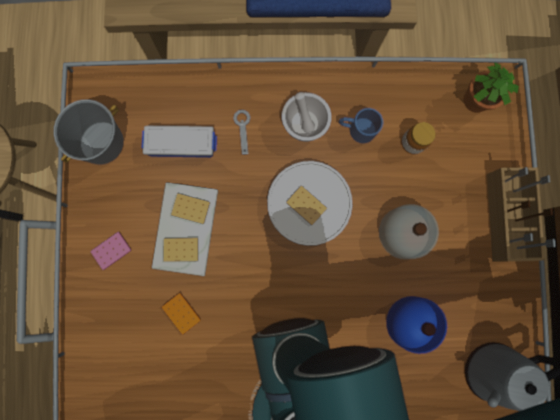

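The top view shows the slab with two golden biscuits at about (190,208) and (181,250). The plate is at (309,203) with its biscuit at (307,205). 
- **Biscuit-shaped:** the golden ones match the description. The pink one (110,251) and orange one (181,313) are decoys. 
- **Domes:** the grey see-through dome at (408,232), knob (420,229), is the cloche. The blue dome (416,324), knob (428,328), is a decoy.

I'll measure these and check one enlarged crop.

```bash
cat > h.py <<'E'
import cv2,numpy as np
np.set_printoptions(precision=4,suppress=True)
def rays(c,px):
    u=cv2.undistortPoints(np.asarray(px,float).reshape(-1,1,2),np.asarray(c["K"],float),np.array([float(c["k1"]),0,0,0])).reshape(-1,2)
    T=np.asarray(c["T"] if "T" in c else c["world_from_camera"])
    return T[:3,3],np.c_[u[:,0],-u[:,1],-np.ones(len(u))]@T[:3,:3].T
def plane(c,px,z):
    o,d=rays(c,px); return o+d*((z-o[2])/d[:,2])[:,None]
def tri(c1,p1,c2,p2):
    o1,d1=rays(c1,[p1]);o2,d2=rays(c2,[p2]);d1=d1[0];d2=d2[0]
    s=np.linalg.lstsq(np.c_[d1,-d2],o2-o1,rcond=None)[0]
    a=o1+s[0]*d1;b=o2+s[1]*d2; return (a+b)/2,np.linalg.norm(a-b)
def blobs(img,lo,hi,amin,k=5):
    h=cv2.cvtColor(img,cv2.COLOR_RGB2HSV); m=cv2.inRange(h,lo,hi)
    m=cv2.morphologyEx(m,cv2.MORPH_CLOSE,np.ones((k,k)))
    cs=cv2.findContours(m,cv2.RETR_EXTERNAL,cv2.CHAIN_APPROX_NONE)[0]
    return [c.reshape(-1,2) for c in cs if cv2.contourArea(c)>amin]
def rect(c,cont,z):
    """biscuit outline on plane z -> centre xy, short, long, heading of its long side (mod pi, in (-pi/2,pi/2])"""
    P=plane(c,cont,z)[:,:2].astype(np.float32)*1000
    (x,y),(w,h),a=cv2.minAreaRect(P); a=np.deg2rad(a)
    if w<h: w,h,a=h,w,a+np.pi/2
    a=(a+np.pi/2)%np.pi-np.pi/2
    return np.array([x,y])/1000,h/1000,w/1000,a
E
python3 - <<'E'
from h import *
C={n:dict(np.load(n+"0.npz")) for n in("scene","top")}
for n,c in C.items():
    print(n,"HSV gold", cv2.cvtColor(c["p"],cv2.COLOR_RGB2HSV)[(250,181) if n=="top" else (190,337)])
    for b in blobs(c["p"],(17,90,120),(30,255,255),150):
        m=b.mean(0); z=.044 if 240<m[0]<330 and 180<m[1]<280 else .022
        print(n,m,z,*rect(c,b,z))
    for b in blobs(c["p"],(0,30,0),(20,255,75),60,3):
        m=b.mean(0)
        if (m[0]>380 and n=="top") or (m[0]<200 and m[1]>200 and n=="scene"): print(n,"dark",m,len(b),plane(c,[m],.129)[0])
# plate: white
c=C["top"]
for b in blobs(c["p"],(0,0,150),(179,60,255),800):
    e=cv2.fitEllipse(b.astype(np.float32)); print("white",e, plane(c,[e[0]],.036)[0])
t=C["top"]["p"][170:370,370:470]; s=C["scene"]["p"][220:370,30:230]
o=np.hstack([cv2.resize(t,None,fx=2.5,fy=2.5,interpolation=2),cv2.resize(s,(500,500*150//200),interpolation=2).copy() if 0 else cv2.copyMakeBorder(cv2.resize(s,(500,375),interpolation=2),0,125,0,0,0)])
cv2.imwrite("pics/crop.png",o[:,:,::-1])
E
```

```text
scene HSV gold [ 19 121 234]
scene [223.2903 404.7097] 0.022 [ 0.6914 -0.3022] 0.06160928344726563 0.06214267349243164 0.7069417705788501
scene [ 53.6518 400.3661] 0.022 [ 0.4189 -0.5277] 0.021175535202026367 0.12966983032226562 0.0022047767109425465
scene [259.9115 262.0973] 0.044 [ 0.5382 -0.0135] 0.06081117630004883 0.08844282531738282 0.823488890415661
scene [335.5375 189.45  ] 0.022 [0.5365 0.2884] 0.06032988739013672 0.089662109375 1.2942146638910987
scene [309.9861 163.4167] 0.022 [0.4296 0.3136] 0.05936199951171875 0.0908231201171875 -1.562213882905723
scene [507.1025 256.8607] 0.022 [0.9407 0.4581] 0.331802734375 1.1025611572265626 -1.2580690764435665
scene [392.9949  50.8173] 0.022 [0.3293 0.8409] 0.08741094207763672 0.239735107421875 -0.013862685580243728
scene [276.3085  12.3511] 0.022 [-0.0523  0.7419] 0.07660685729980468 0.17616775512695312 -0.8629856333313808
scene dark [150.0233 307.9535] 43 [ 0.4683 -0.2769  0.129 ]
scene dark [ 73.4211 245.5   ] 38 [ 0.2261 -0.2866  0.129 ]
top HSV gold [ 22 119 154]
top [180.6322 314.0575] 0.022 [0.2613 0.3154] 0.05648850631713867 
[... 1522 characters left out ...]
942  0.129 ]
top dark [500.0666 284.0132] 1367 [ 0.3244 -0.4686  0.129 ]
top dark [483.2657 236.1257] 350 [ 0.4408 -0.4331  0.129 ]
top dark [408.0704 139.9577] 71 [ 0.6804 -0.2588  0.129 ]
top dark [471.2735  95.0598] 117 [ 0.7958 -0.4283  0.129 ]
top dark [557.9481  85.7792] 77 [ 0.8235 -0.6648  0.129 ]
white ((184.4879608154297, 228.62557983398438), (56.629249572753906, 101.37261199951172), 9.995141983032227) [0.4787 0.3028 0.036 ]
white ((311.4471130371094, 199.2030792236328), (70.8437728881836, 79.32262420654297), 107.20362091064453) [ 0.5498 -0.0256  0.036 ]
white ((178.0281524658203, 140.1109161376953), (27.474050521850586, 83.63097381591797), 90.40837860107422) [0.7123 0.3211 0.036 ]
```

View pics/crop.png

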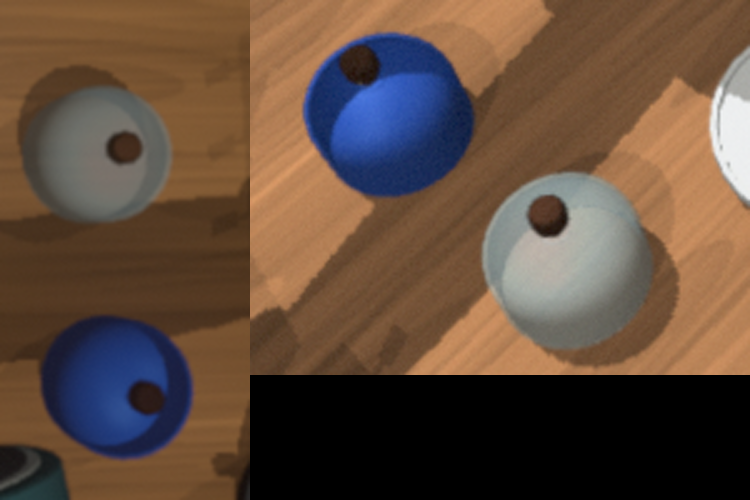

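The crop confirms it: the grey see-through dome with the dark knob is the cloche, and the other one is solid blue. Both views agree on the three golden biscuits to about 3 mm. Next are close wrist views of all three from the same relative pose.

```bash
cat >> h.py <<'E'
from scipy.spatial.transform import Rotation as R
def ori(psi): return (R.from_euler("z",psi)*R.from_euler("x",np.pi)).as_rotvec()
def look(env,name=None):
    c=env.get_calibration("wrist"); p,d=env.grab_frame("wrist")
    if name: cv2.imwrite(f"pics/{name}.png",p[:,:,::-1]); np.savez(name+".npz",p=p,d=d,K=c["K"],k1=c["k1"],T=c["world_from_camera"])
    return p,d,c
def near(p,c,z,xy,lo=(15,70,80),hi=(32,255,255)):
    """golden rectangle nearest xy on plane z"""
    rs=[rect(c,b,z) for b in blobs(p,lo,hi,1500,9)]
    rs=[r for r in rs if .05<r[1]<.07 and .08<r[2]<.1]
    return min(rs,key=lambda r:np.linalg.norm(r[0]-xy)) if rs else None
E
python3 - <<'E'
from plant import env
from h import *
p=np.array(env.get_position()); env.line_to([p[0],p[1],.33],feed=.25)
for n,xy,z,psi in(("wb",(.5365,-.012),.044,.826),("wfar",(.535,.290),.022,1.2955),("wnear",(.428,.3147),.022,1.57)):
    q=env.ik([*xy,z+.17],ori(psi)); print(n,q)
    env.move_ptp([*xy,z+.17],ori(psi)); 
    p,d,c=look(env,n); print(env.get_t(),env.get_position(),near(p,c,z,np.array(xy)))
cv2.imwrite("pics/w.png",np.vstack([np.hstack([cv2.resize(cv2.imread(f"pics/{n}.png"),(400,300)) for n in("wb","wfar")]),np.hstack([cv2.resize(cv2.imread("pics/wnear.png"),(400,300)),np.zeros((300,400,3),np.uint8)])]))
E
```

```text
wb [-0.0699 -0.183   1.7611 -0.      1.5635  0.6749]
3.375 [ 0.5366 -0.0125  0.2141] (array([ 0.5361, -0.0114]), 0.059398628234863284, 0.0892971954345703, np.float64(0.8256088332223914))
wfar [ 0.4548 -0.0149  1.641  -0.      1.5155  0.7301]
4.5833 [0.5355 0.2888 0.1923] (array([0.5348, 0.2922]), 0.059402423858642577, 0.08909832763671875, np.float64(1.2887354762643701))
wnear [ 0.586  -0.1875  1.8005 -0.      1.5285  0.5868]
5.15 [0.4285 0.3142 0.1924] (array([0.4275, 0.3174]), 0.05931517791748047, 0.08913719177246093, np.float64(1.5686819100474283))
```

View pics/w.png

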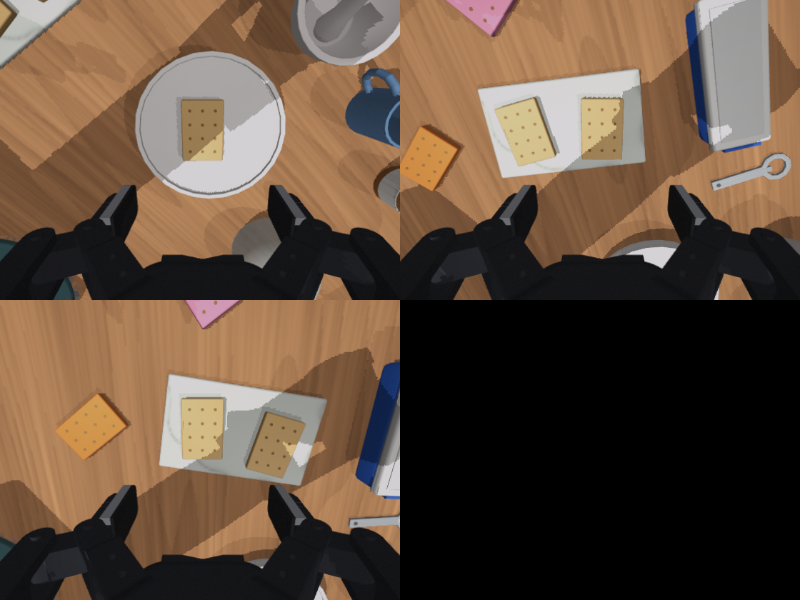

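Each wrist view shows the golden biscuit under the gripper at 59 x 89 mm, as specified. Picking the near one first.

```bash
cat >> h.py <<'E'
def pick(env,xy,psi,zs):
    env.move_ptp([*xy,zs+.07],ori(psi)); env.hold(.1)
    print("touch",env.line_to([*xy,zs-.003],feed=.12,contact_N=8),env.get_position())
    env.command_gripper(.05,f_grip=25); env.hold(.15)
    zg=env.get_position()[2]; print("grip",env.get_width(),env.get_grasp_force(),zg)
    env.line_to([*xy,zs+.10],feed=.2); print("up",env.get_width(),env.get_grasp_force(),env.get_force()); return zg-zs
def place(env,xy,psi,zs,h):
    env.move_ptp([*xy,zs+.09],ori(psi)); env.line_to([*xy,zs+h+.012],feed=.12); env.hold(.2)
    print("touch",env.line_to([*xy,zs+h-.004],feed=.02,contact_N=3),env.get_position(),env.get_force(),zs+h)
    env.command_gripper(.075); env.hold(.1)
    env.line_to([*xy,zs+.17],feed=.2); env.hold(.15)
E
python3 - <<'E'
from plant import env
from h import *
h=pick(env,(.4275,.3174),1.5687,.010)
if env.get_width()>.055:
    place(env,(.5361,-.0114),.8256,.044,h)
    p,d,c=look(env,"st1"); print(near(p,c,.056,np.array((.536,-.011))),env.get_t())
else:
    look(env,"st1")
E
```

```text
touch False [0.4279 0.3177 0.0078]
grip 0.059167334004743215 26.936231553554535 0.007975966107759053
up 0.05916875697976068 27.118496596813202 [ 0.8891  0.2023 -1.1434]
touch True [ 0.536  -0.0114  0.0419] [0.8078 0.7613 4.0385] 0.04197596610775905
(array([ 0.5357, -0.0104]), 0.059364898681640625, 0.09102335357666015, np.float64(0.8257362654805513)) 12.25
```

View pics/st1.png

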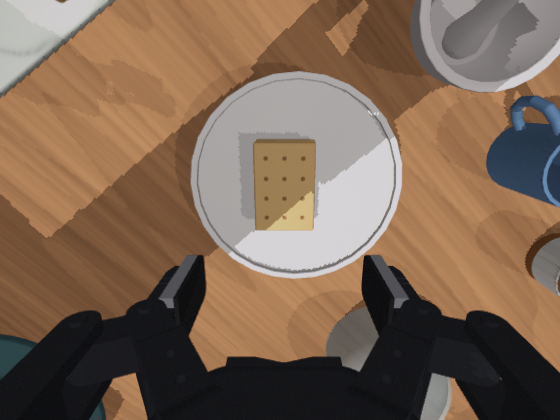

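The biscuit sits on the base and looks aligned: the top face spans roughly x 254–315, y 140–230 px. Visible end faces bias the outline, so I'll compare centres using the docking holes.

```bash
cat >> h.py <<'E'
def holes(c,z,xy):
    """centre and heading of a biscuit from its 12 or so docking holes"""
    p=c["p"]; b=min(blobs(p,(15,70,80),(32,255,255),1500,9),key=lambda b:np.linalg.norm(rect(c,b,z)[0]-xy))
    m=cv2.drawContours(np.zeros(p.shape[:2],np.uint8),[b.reshape(-1,1,2)],-1,255,-1); m=cv2.erode(m,np.ones((11,11)))
    g=cv2.cvtColor(p,cv2.COLOR_RGB2GRAY); bh=cv2.morphologyEx(g,cv2.MORPH_BLACKHAT,cv2.getStructuringElement(2,(11,11))); rel=(bh/(g+bh+1.)>.18)&(m>0)
    n,_,st,ce=cv2.connectedComponentsWithStats(rel.astype(np.uint8)); ce=ce[1:][(st[1:,4]>=4)&(st[1:,4]<60)]
    P=plane(c,ce,z)[:,:2]; (x,y),(w,h),a=cv2.minAreaRect((P*1000).astype(np.float32))
    a=np.deg2rad(a if w>h else a+90); a=(a+np.pi/2)%np.pi-np.pi/2
    return np.array([x,y])/1000,a,len(ce),max(w,h),min(w,h)
E
python3 - <<'E'
from h import *
for n,z,xy in(("wb",.044,(.5361,-.0114)),("st1",.056,(.5357,-.0104)),("wnear",.022,(.4275,.3174)),("wfar",.022,(.5348,.2922))):
    c=dict(np.load(n+".npz")); print(n,*holes(c,z,np.array(xy)), rect(c,min(blobs(c["p"],(15,70,80),(32,255,255),1500,9),key=lambda b:np.linalg.norm(rect(c,b,z)[0]-xy)),z))
E
```

```text
wb [ 0.5357 -0.0124] 0.8230994031062369 12 59.945125579833984 37.22465515136719 (array([ 0.5361, -0.0114]), 0.059398628234863284, 0.0892971954345703, np.float64(0.8256088332223914))
st1 [ 0.5338 -0.0122] 0.8236078005583329 12 60.20606994628906 36.26116180419922 (array([ 0.5357, -0.0104]), 0.059364898681640625, 0.09102335357666015, np.float64(0.8257362654805513))
wnear [0.4274 0.3162] 1.5657464407358885 12 60.11334991455078 36.31367874145508 (array([0.4275, 0.3174]), 0.05931517791748047, 0.08913719177246093, np.float64(1.5686819100474283))
wfar [0.5346 0.291 ] 1.2916476429163715 12 60.158531188964844 36.668087005615234 (array([0.5348, 0.2922]), 0.059402423858642577, 0.08909832763671875, np.float64(1.2887354762643701))
```

Placing error is about 1 mm in both directions. I'll place the third with a small correction, then close the fingers gently over the whole pile to square it.

Run:
```python
from plant import env
from h import *
h=pick(env,(.5348,.2922),1.2887,.010)
xy=(.5370,-.0116)
if env.get_width()>.055:
    place(env,xy,.8256,.056,h)
    p,d,c=look(env,"st2"); c=dict(np.load("st2.npz")); print(near(p,c,.068,np.array(xy)),holes(c,.068,np.array(xy)),env.get_t())
    env.line_to([*xy,.032-.003],feed=.15,contact_N=8); print(env.get_position())
    env.command_gripper(.055,f_grip=20); env.hold(.2); print("sq",env.get_width(),env.get_grasp_force(),env.get_force())
    env.command_gripper(.08); env.hold(.1)
    env.line_to([*xy,.056+.17],feed=.2); env.hold(.15)
    p,d,c=look(env,"st3"); c=dict(np.load("st3.npz")); print(near(p,c,.068,np.array(xy)),holes(c,.068,np.array(xy)),env.get_t())
    for n in("top","scene"):
        q,_=env.grab_frame(n); c=env.get_calibration(n); np.savez(n+"1.npz",p=q,K=c["K"],k1=c["k1"],T=c["world_from_camera"])
    s=q[215:325,200:320]; o=np.hstack([p[80:280,150:450],cv2.resize(s,(436,400))[:200]*0]) if 0 else None
    a=cv2.resize(p[120:260,210:350],(400,400),interpolation=2); b=cv2.resize(q[230:295,230:295],(400,400),interpolation=2)
    cv2.imwrite("pics/pile.png",np.hstack([a,b])[:,:,::-1])
```

```text
touch False [0.5352 0.2923 0.0077]
grip 0.05929118913402739 27.35034853219986 0.008222851206092573
up 0.05905868206720134 27.101114988327026 [ 0.0228  0.4987 -1.6385]
touch True [ 0.537  -0.0116  0.054 ] [0.619  0.7792 4.5664] 0.054222851206092576
(array([ 0.5366, -0.0105]), 0.059278831481933594, 0.09100379180908204, np.float64(0.8264248923594186)) (array([ 0.5347, -0.0126]), np.float64(0.8249341879392471), 12, 60.169010162353516, 36.18918228149414) 19.875
[ 0.5375 -0.0116  0.0299]
sq 0.05960052959404447 24.290439358446747 [-1.9546 -0.2768  6.5446]
(array([ 0.5369, -0.0108]), 0.05938920974731445, 0.09104534912109374, np.float64(0.8262715608596576)) (array([ 0.5351, -0.0127]), np.float64(0.826287273510089), 12, 60.21724319458008, 36.21759033203125) 23.5833
```

View pics/pile.png

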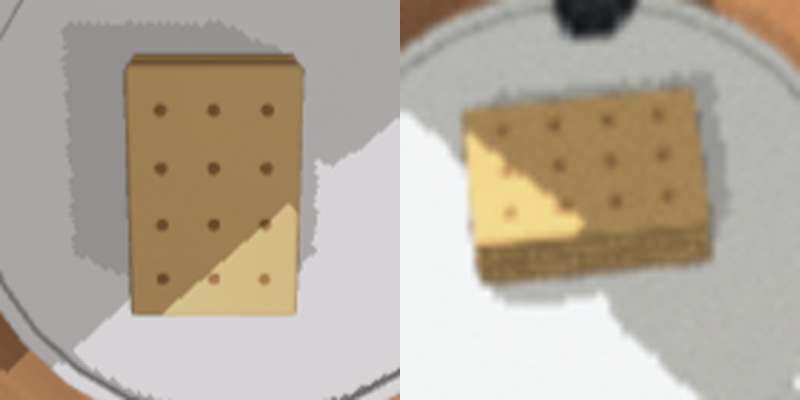

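The pile is straight: in the crops (wrist left, scene right) all edges are flush to within a millimetre. Now the cloche: a close look at the knob, then the grasp.

Run:
```python
from plant import env
from h import *
def knob():
    p,d,c=look(env,"wk")
    out=[]
    for b in blobs(p,(0,40,15),(15,255,110),150,3):
        x,y,w,h=cv2.boundingRect(b); P=plane(c,b,.137)[0:,:2]
        (e,s)=cv2.minEnclosingCircle((P*1000).astype(np.float32)); 
        if 12<s<22: out.append((np.array(e)/1000,s,b.mean(0)))
    return out
xy=(.464,-.2757); p=np.array(env.get_position())
env.line_to([p[0],p[1],.31],feed=.25)
env.move_ptp([*xy,.31],ori(.826)); env.hold(.15)
for o in knob(): print(*o)
print(env.get_t())
```

```text
[ 0.6252 -0.5234] 19.55976676940918 [545.5526 249.3026]
[ 0.4634 -0.2741] 16.776212692260742 [283.1512 183.407 ]
[ 0.3668 -0.0254] 21.88593864440918 [16.8148 61.25  ]
25.4333
```

View pics/wk.png

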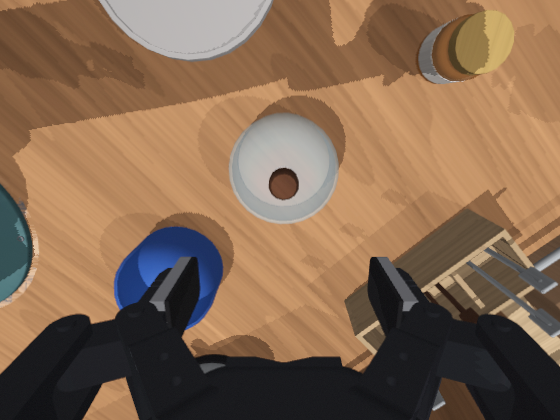

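The knob is at pixel (283,184), which gives (0.463, -0.274). Its radius reads 16.8 mm against a true 16, on the clear dome. The rack and the blue dome are well clear, so I'll grasp, carry and set down.

Run:
```python
from plant import env
from h import *
k=np.array((.4634,-.2745)); t=(.5362,-.0118)
print(env.line_to([*k,.16],feed=.2), env.line_to([*k,.112],feed=.06,contact_N=8),env.get_position())
env.command_gripper(.025,f_grip=50); env.hold(.2)
zg=env.get_position()[2]; print("grip",env.get_width(),env.get_grasp_force(),zg,env.get_force())
if .028<env.get_width()<.036:
    f0=env.get_force()[2]
    env.line_to([*k,zg+.02],feed=.08); print("up",env.get_width(),np.array(env.get_force())-[0,0,f0])
    env.line_to([*k,zg+.13],feed=.15); env.hold(.1)
    env.line_to([*t,zg+.13],feed=.15); env.hold(.3)
    print(env.get_width(),env.get_force(),env.get_position())
    p,d,c=look(env,"cl")
print(env.get_t())
```

```text
False False [ 0.4636 -0.2746  0.1124]
grip 0.030031201614719644 49.785985448397696 0.11229726635040216 [ 2.8938 -1.6824  3.5574]
up 0.030607764499352517 [-0.2205  0.1549 -7.7982]
0.02996184595274023 [ 0.3751 -0.7709 -4.0833] [ 0.5362 -0.012   0.2423]
31.6917
```

Run:
```python
from plant import env
from h import *
t=(.5362,-.0118); zt=.1123+.032
env.line_to([*t,zt+.012],feed=.08); env.hold(.3); f=np.array(env.get_force())
r=env.line_to([*t,zt-.004],feed=.02,contact_N=4); print(r,env.get_position(),zt,np.array(env.get_force())-f)
if r:
    env.command_gripper(.036); env.hold(.2); env.command_gripper(.08); env.hold(.1)
    env.line_to([*t,.31],feed=.2); env.hold(.2)
    p,d,c=look(env,"end")
    q,_=env.grab_frame("scene"); tp,_=env.grab_frame("top")
    a=cv2.resize(p[60:320,130:480],(400,297),interpolation=2); b=cv2.resize(q[190:310,180:340],(400,300),interpolation=2)[:297]
    cv2.imwrite("pics/end2.png",np.vstack([np.hstack([a,b]),np.hstack([cv2.resize(q,(400,300)),cv2.resize(tp,(400,300))])])[:,:,::-1])
print(env.get_t())
```

```text
True [ 0.5364 -0.012   0.1442] 0.14429999999999998 [ 2.9206 -2.409   8.8036]
36.1833
```

View pics/end2.png

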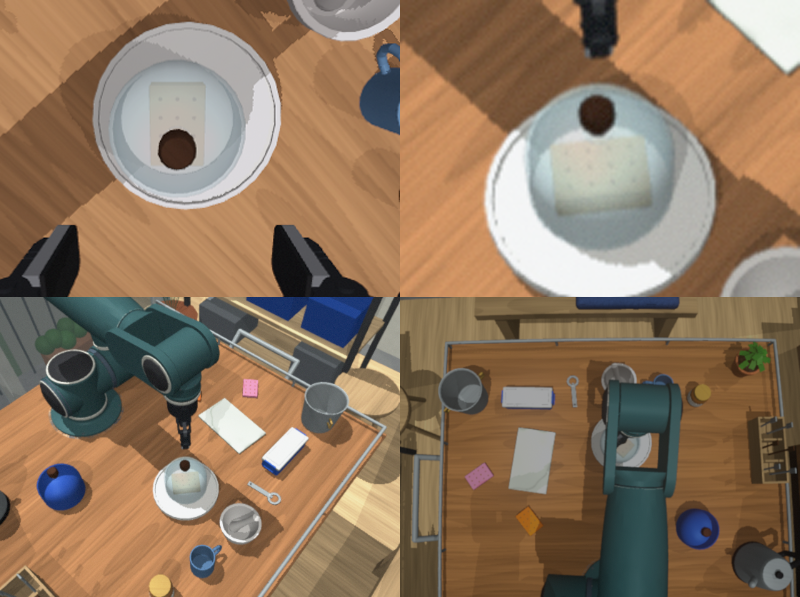

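The cloche stands flat on the plate: contact came at the expected height, to within 0.1 mm. The pile under it is straight and the other things are where they were.

```bash
python3 -c "
from plant import env
print(env.finish_job(),env.get_t())"
```

```text
the job is handed in; nothing more can be done
the job is handed in; nothing more can be done
```

The job is handed in at about 36 s of the 64 s limit: the three biscuits form one straight pile, flush to about 1 mm, under the clear cloche standing flat on the lazy susan, and nothing else was moved.

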